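# Unlock the lock box on the kitchen counter

## Task

Two keys stand upright in small wooden blocks near the white lock box. Take the key with the flat, paddle-shaped bow (leave the one with the round knob in its block), push it straight down into the slot on top of the box until its collar sits on the lock, then turn it clockwise, seen from above, about a quarter turn to draw the bolt. Let go and leave the key standing fully home in the turned lock.

Things in the scene. Friction and masses are not known exactly. Their poses are not given: they have to be found in the camera images.
- key_bow (a point): Centre of the right key's bow: flat upright plate, 32 mm wide (x) x 12 thick (y) x 44 tall; pinch the 12 mm. Loose, 60-130 g, stands bit down in a wooden block 64 x 64 x 38 mm tall. Collar disc 36 mm across, 5 thick, under the bow, rests on the block; its underside is 27 mm below this point. Bit below: 24 (x) x 6 (y) x 30 long, tip narrowed to 16. z up; a lift of 30 mm frees it. Half-turn symmetric.
- spare_knob (a point): Centre of the round aluminium knob (34 mm across, 44 mm tall) of the other key, which does not fit (20 mm round shank). It stands in a like wooden block and is to be left there. Which place holds which key or the box changes.
- keyhole (a point): Centre of the key slot's mouth, flush with the top of the fixed white lock box (140 x 120 mm, 80 mm tall). Slot 34 mm long (x axis) x 14 mm wide (y axis), 30 mm deep, open below, in a brass barrel framed by a thin steel ring 70 mm across. z up; the frame turns with the barrel. With the key fully home its collar sits on the barrel and the bow centre is 27 mm above this point.
- lock (a joint): Turn of the lock barrel, rad: 0 to 0.12 locked, grows clockwise seen from above to a stop at 1.3; bolt drawn from 0.8 on. Resists with about 0.1 N m and stays where left. The key has about 0.35 rad of play in the slot before the barrel follows. Turning pulls the steel bolt at the box's front out of its hasp.
Mind the look-alikes: they are no part of the job. What is shaped like the part that bears key_bow but pink or red is not meant.

How it is judged (in metres and radians):
On the way, in this order (a step that is already met when the one before it is completed fails the run):
1. the key is fully home in the lock, which is not yet turned (horizontal distance between key_bow and keyhole below 0.015 m and z of key_bow in the frame of keyhole below 0.037 m and angle between key_bow's own z axis and vertical below 0.25 rad and value of joint lock below 0.4 rad), for 0.2 s.
2. the key, still home, has turned the lock and drawn the bolt (horizontal distance between key_bow and keyhole below 0.015 m and z of key_bow in the frame of keyhole below 0.037 m and angle between key_bow's own z axis and vertical below 0.25 rad and value of joint lock above 0.8 rad), for 0.2 s.
At the end, for the whole second after the job is handed in: The flat-bowed key stands in the lock, its bow centre within 15 mm sideways of the slot's centre and at most 37 mm above the mouth (27 mm when fully home), tilted less than 0.25 rad; the lock is turned past 0.8 rad and at rest, and the round-knobbed key is within 20 mm of where it stood (all of step 2 and velocity of joint lock between -0.05 and 0.05 rad/s and distance of spare_knob from where it was at the start of the episode below 0.02 m); the robot touches nothing.
It fails at once if the round-knobbed key is taken out of its block or knocked away (distance of spare_knob from where it was at the start of the episode above 0.02 m).
It also fails if it takes over 48 s, if anything falls off the work surface, if the arm or the gripper's body presses on something with over 40 N, if the wrist force passes 120 N, or if a joint passes its speed limit or range.

## Robot

A 6-joint arm with a two-finger parallel gripper is mounted at the origin on the work surface. World frame = base frame: x ahead of the robot, y to its left, z up, the work surface at z = 0. Lengths are in m, angles in degrees, forces in N, time in s.
With the tool pointing down it reaches from about 0.25 to 0.725 m from the base axis. Payload 9.7 kg.
Tool frame: the origin (TCP) lies at the very end of the fingers, on their centre line; the grasp point (between the pads) lies 19 mm behind it; z points along the fingers, y is the line along which they close (so a half turn about z gives the same grasp; the last joint's range is limited). The gripper opens to 85 mm and grips with 20 to 120 N. Pads are 22 mm wide; open, the fingers measure 114 mm over their backs; the gripper's body (76 mm by 85 mm) begins 54 mm behind the grasp point. The pads swing forward as they close: fully open they stand 13 mm farther back than shut.
Start: joints at [77.235, 4.979, 10.078, 95.1, 0, 90], TCP at [0.122, 0.536, 0.231] pointing down, gripper open.
Joint ranges: [-179.16, 179.16], [-48.56, 103.87], [-65.8, 70.77], [-126.05, 130.52], [-82.76, 87.17], [-180, 180]. Speed limits (degrees/s): [127.2, 127.2, 147.25, 180, 180, 180].

## Interface

Orientations are given as [roll, pitch, yaw] about the fixed x, y, z axes, in that order (R = Rz(yaw) Ry(pitch) Rx(roll)).
In Python, from workcell import telemetry, optics, workorder gives the robot as it stands.
- The arm moves only by the shell command python3 -m handwheel 'ROWS' [FORCE]. ROWS is JSON, a list of rows, each an object of numbers: "tx", "ty", "tz": the shift along the tool's x, y, z in m; "ax", "ay", "az": the turn, a rotation vector about the tool's x, y, z in degrees; "jaw": the gripper command: -1 is shut, 1 is fully open, values between are in proportion. A call has exactly 10 rows; each row shifts and turns the commanded pose from where the row before left it, along the tool's axes as they then stand; what a row does not reach is not made up. A row lasts 1/8 s, in which the tool goes at most 62.5 mm and 10.7 degrees, less where a joint would pass 70% of its speed; a pose out of reach is approached as far as the arm can. A call is refused whole if a number of a shift passes 0.0625 or a number of a turn 10.7, either way. A call with a gripper value outside its range is refused whole. The fingers move at their own pace and stop on an object; FORCE is the grip in N (left out, the last holds). Time passes only in rows, so rows that do not move let the fingers close, or fill a call up. It gives the time, the measured TCP pose, the force, the opening and the grip force at its end, in the units of the state.
- telemetry.get_obs(): the state, without advancing time (a new reading comes with each control period).
- optics.camera(name): name is "scene" or "top"; returns a dict with "color" (480x640x3 uint8, red, green, blue), "K" (3x3 intrinsics, pixels), "k1" (the pictures are not rectified: a ray, as slopes to the right and down, at radius r is drawn at 1 + k1 r^2 times it, then the intrinsics apply), "extrinsics" (4x4, takes a point from camera to world coordinates). Camera axes: x right, y down, z forward; pixel columns grow to the right and rows downward; lengths in m; the calibration is good to about 2 mm. A picture is of the moment at which its call begins. There is no depth.
- workorder.job_done(): hands the job in; it is judged then, once.
The state is a dict: "time": time; "q": joint angles; "qd": joint speeds; "joint_efforts": joint torques, N m; "ee_pos": TCP position; "tcp_rot": TCP orientation; "wrist_force": force on the tool from outside, world axes, zero at the start; "torque": the same for the moment, N m; "opening": finger opening in m; "grasp_force": force on a finger pad.
Only numpy, scipy, OpenCV 4.12 (cv2) and the standard library are available. Lean on these libraries where they do the work, as an engineer would, in place of code of your own. Each camera call takes 0.05 s, during which the arm holds its last target. There are 200 camera calls.

## Working session

There is one attempt and no reset: what is moved stays moved. The work goes in short steps, Python scripts to look and compute and a shell command to move; the robot and the scene stay as the last step left them, time stands still between calls to the robot, and variables do not carry over. Pictures are saved under pics/ and viewed, at most 10 in all, crops included, and the job is handed in when it is done.

```bash
mkdir -p pics; cat > h.py <<'E'
import numpy as np,cv2
from workcell import telemetry,optics,workorder
def snap(n,f):
    c=optics.camera(n); cv2.imwrite(f,c["color"][:,:,::-1]); np.savez(f[:-4]+'.npz',K=c["K"],k1=c["k1"],E=c["extrinsics"]); return c
def at(f,u,v,z):
    c=np.load(f[:-4]+'.npz'); K=c['K'];k=float(c['k1']);E=c['E']
    p=cv2.undistortPoints(np.array([[[u,v]]],float),K,np.array([k,0,0,0,0.])).ravel()
    d=E[:3,:3]@[p[0],p[1],1]; o=E[:3,3]; return (o+d*(z-o[2])/d[2]).round(4)
def pix(f,P):
    c=np.load(f[:-4]+'.npz'); E=np.linalg.inv(c['E']); 
    return cv2.projectPoints(np.array([P],float),cv2.Rodrigues(E[:3,:3])[0],E[:3,3],c['K'],np.array([float(c['k1']),0,0,0,0.]))[0].ravel().round(1)
E
python3 -c "
from h import *
for n in('scene','top'):
  c=snap(n,f'pics/{n}0.png'); print(n,c['extrinsics'].round(3).tolist(),c['K'][0,0],c['k1'])
o=telemetry.get_obs();print(o)"
```

```text
scene [[-0.826, 0.412, -0.385, 0.881], [0.564, 0.608, -0.559, 0.423], [0.004, -0.679, -0.734, 0.638], [0.0, 0.0, 0.0, 1.0]] 436.53463424219416 -0.017741795968502703
top [[-0.012, -0.991, 0.137, 0.482], [-1.0, 0.011, -0.011, 0.006], [0.01, -0.137, -0.991, 0.95], [0.0, 0.0, 0.0, 1.0]] 538.7360616890661 -0.020432976009779502
{'time': 0.1, 'q': array([ 7.72356708e+01,  5.00733648e+00,  1.00380346e+01,  9.50993620e+01,
       -2.43419366e-03,  9.00006827e+01]), 'qd': array([-0.01735023, -0.09151866,  0.09389747, -0.0178194 , -0.08298564,
       -0.02552269]), 'joint_efforts': array([-3.96606065e-04, -5.21563661e+01,  4.65651119e+01,  1.60138356e-02,
        8.01944367e-06,  1.51521206e-06]), 'ee_pos': array([0.12148297, 0.53619959, 0.23065125]), 'tcp_rot': array([-1.79931336e+02,  2.43501001e-03,  1.67234991e+02]), 'wrist_force': array([ 0.16819594, -0.3571194 ,  0.29816774]), 'torque': array([-0.03271516, -0.04853728, -0.03513417]), 'grasp_force': 0.0, 'opening': 0.0855022581798337}
```

View pics/top0.png

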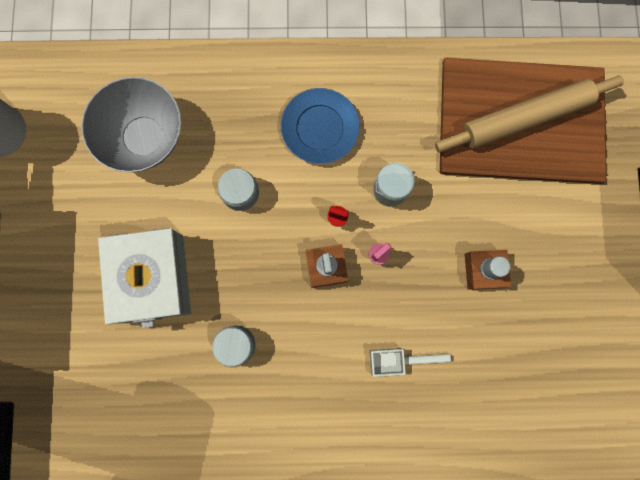

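View pics/scene0.png

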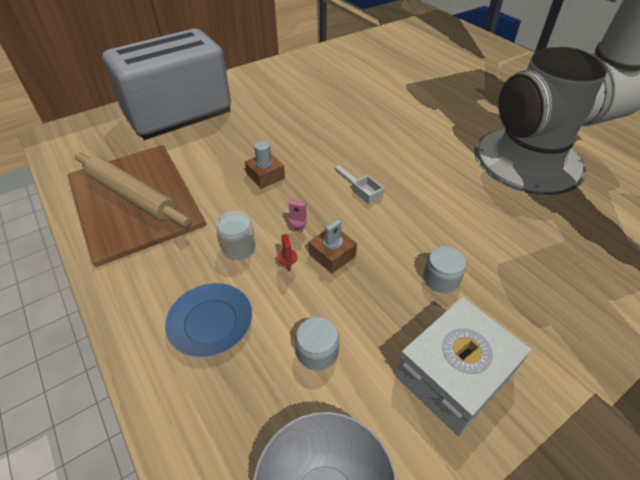

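The top view shows four candidates: the grey flat bow in a block at (327,265), pink (380,253), red (338,216), and the round knob (496,267). I choose (327,265). The keyhole is at about (139,275). I'll check both in one close crop.

```bash
python3 -c "
from h import *
i=cv2.imread('pics/top0.png')
a=cv2.resize(i[240:292,300:352],(400,400),interpolation=cv2.INTER_CUBIC)
b=cv2.resize(i[225:329,92:196],(400,400),interpolation=cv2.INTER_CUBIC)
j=cv2.imread('pics/scene0.png')
c=cv2.resize(j[215:275,300:360],(200,200),interpolation=cv2.INTER_CUBIC)
d=cv2.resize(j[320:380,437:497],(200,200),interpolation=cv2.INTER_CUBIC)
r=np.zeros((200,800,3),np.uint8);r[:,:200]=c;r[:,200:400]=d
cv2.imwrite('pics/crop.png',np.vstack([np.hstack([a,b]),r]))"
```

```text
(no output)
```

View pics/crop.png

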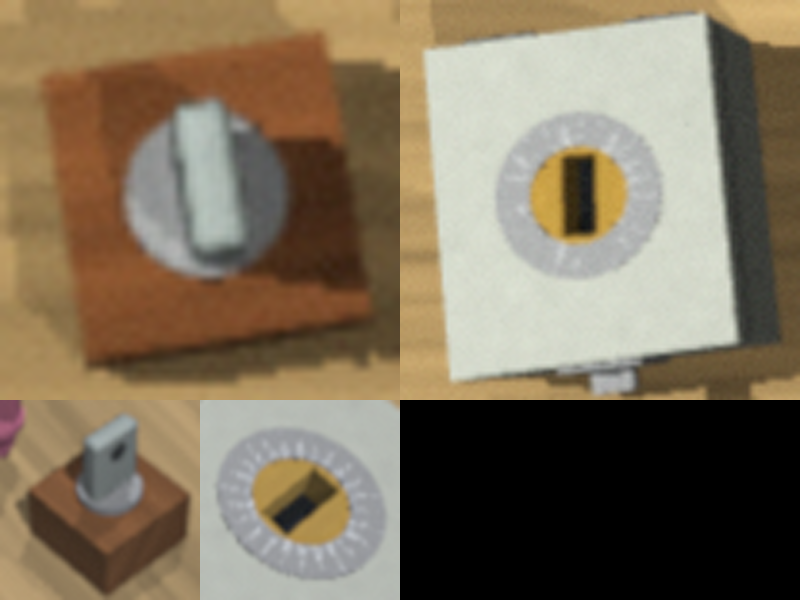

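```bash
python3 -c "
from h import *
f='pics/top0.png'
A=lambda x,y,z:at(f,300+x/7.692-.5,240+y/7.692-.5,z)
B=lambda x,y,z:at(f,92+(x-400)/3.846-.5,225+y/3.846-.5,z)
print('bow',A(210,176,.087),'collar',A(206,194,.043))
a=lambda p,q:np.degrees(np.arctan2(*(q-p)[[1,0]])).round(1)
print('bow dir',a(A(220,248,.087),A(198,102,.087)),'block dir',a(A(88,365,.038),A(42,76,.038)))
print('blockctr',(A(88,365,.038)+A(42,76,.038)+A(322,33,.038)+A(370,318,.038))/4)
print('slot',B(579,195,.08),a(B(580.5,234,.08),B(578.5,156,.08)))
print('box dir',a(B(450,380,.08),B(425,50,.08)),a(B(738,345,.08),B(705,13,.08)))
print('boxctr',(B(450,380,.08)+B(425,50,.08)+B(705,13,.08)+B(738,345,.08))/4)
g='pics/scene0.png'
# cross-check with scene: predicted pixels
print(pix(g,[*A(210,176,.087)[:2],.087]), pix(g,[*B(579,195,.08)[:2],.08]))
print('scene slot',at(g,437+(305-200)/3.333-.5,320+100/3.333-.5,.08),'scene collar',at(g,300+110/3.333-.5,215+89/3.333-.5,.043))
print('knob',at(f,499,266,.087))
"
```

```text
bow [ 0.5639 -0.015   0.087 ] collar [ 0.5641 -0.0151  0.043 ]
bow dir 7.6 block dir 8.4
blockctr [ 0.563825 -0.015125  0.038   ]
slot [0.5472 0.2898 0.08  ] 3.3
box dir 6.7 7.0
boxctr [0.547075 0.289625 0.08    ]
[333.4 224.3] [467.1 351.1]
scene slot [0.5444 0.2888 0.08  ] scene collar [ 0.5649 -0.0151  0.043 ]
knob [ 0.5548 -0.293   0.087 ]
```

Both cameras agree. The bow is at (0.564,-0.015), yaw about 8°. The slot is at about (0.546,0.290), and the box at yaw 7°. Moving now.

```bash
cat >> h.py <<'E'
from scipy.spatial.transform import Rotation as R
def todo(P,yaw):
    o=telemetry.get_obs(); r=R.from_euler('xyz',o['tcp_rot'],degrees=True); t=R.from_euler('xyz',[180,0,yaw],degrees=True)
    print('t',o['time'],'shift now-axes',(r.inv().apply(np.array(P)-o['ee_pos'])).round(4),'after-turn axes',(t.inv().apply(np.array(P)-o['ee_pos'])).round(4),'turn',np.degrees((r.inv()*t).as_rotvec()).round(2),'q',o['q'].round(1),'pos',o['ee_pos'].round(4),o['tcp_rot'].round(2),'F',o['wrist_force'].round(1),'T',o['torque'].round(2),'op',o['opening'].round(4),o['grasp_force'])
E
python3 -m handwheel '[{"tx":-0.045,"ty":-0.036},{"tx":-0.045,"ty":-0.036},{"tx":-0.045,"ty":-0.036},{"tx":-0.045,"ty":-0.036},{"tx":-0.045,"ty":-0.036},{"tx":-0.045,"ty":-0.036},{"tx":-0.045,"ty":-0.036},{"tx":-0.045,"ty":-0.036},{"tx":-0.045,"ty":-0.036},{"tx":-0.045,"ty":-0.036}]' 40
python3 -c "
from h import *
todo([.564,-.015,.18],-172)"
```

```text
$[0]: bad value
Traceback (most recent call last):
  File "h.py", line 15, in todo
    print('t',o['time'],'shift now-axes',(r.inv().apply(np.array(P)-o['ee_pos'])).round(4),'after-turn axes',(t.inv().apply(np.array(P)-o['ee_pos'])).round(4),'turn',np.degrees((r.inv()*t).as_rotvec()).round(2),'q',o['q'].round(1),'pos',o['ee_pos'].round(4),o['tcp_rot'].round(2),'F',o['wrist_force'].round(1),'T',o['torque'].round(2),'op',o['opening'].round(4),o['grasp_force'])
                                                                                                                                                                                                                                                                                                                                                    ^^^^^^^^^^^^^^^^^^
AttributeError: 'float' object has no attribute 'round'
```

```bash
sed -i "s/o\['opening'\].round(4)/round(o['opening'],4)/" h.py
python3 -m handwheel '[{"tx":-0.045,"ty":-0.036,"tz":0,"ax":0,"ay":0,"az":0,"jaw":1},{"tx":-0.045,"ty":-0.036,"tz":0,"ax":0,"ay":0,"az":0,"jaw":1},{"tx":-0.045,"ty":-0.036,"tz":0,"ax":0,"ay":0,"az":0,"jaw":1},{"tx":-0.045,"ty":-0.036,"tz":0,"ax":0,"ay":0,"az":0,"jaw":1},{"tx":-0.045,"ty":-0.036,"tz":0,"ax":0,"ay":0,"az":0,"jaw":1},{"tx":-0.045,"ty":-0.036,"tz":0,"ax":0,"ay":0,"az":0,"jaw":1},{"tx":-0.045,"ty":-0.036,"tz":0,"ax":0,"ay":0,"az":0,"jaw":1},{"tx":-0.045,"ty":-0.036,"tz":0,"ax":0,"ay":0,"az":0,"jaw":1},{"tx":-0.045,"ty":-0.036,"tz":0,"ax":0,"ay":0,"az":0,"jaw":1},{"tx":-0.045,"ty":-0.036,"tz":0,"ax":0,"ay":0,"az":0,"jaw":1}]' 40
python3 -c "
from h import *
todo([.564,-.015,.15],-172)"
```

```text
time: 1.35
ee_pos: [0.4817, 0.0841, 0.2311]
tcp_rot: [180.0, -0.0, 167.2]
wrist_force: [1.0, 1.2, 0.6]
opening: 0.0855
grasp_force: 0.0
t 1.35 shift now-axes [-0.1022 -0.0784  0.0811] after-turn axes [-0.0677 -0.1096  0.0811] turn [ 1.000e-02 -0.000e+00 -2.077e+01] q [ 9.9 -3.4  1.6 95.   0.  22.7] pos [0.4817 0.0841 0.2311] [179.99  -0.   167.23] F [1.  1.2 0.6] T [ 0.04 -0.04  0.  ] op 0.0855 0.0
```

```bash

python3 -m handwheel '[{"tx":0,"ty":0,"tz":0,"ax":0,"ay":0,"az":-10.4,"jaw":0},{"tx":0,"ty":0,"tz":0,"ax":0,"ay":0,"az":-10.4,"jaw":0},{"tx":-0.017,"ty":-0.0274,"tz":0.02,"ax":0,"ay":0,"az":0,"jaw":0},{"tx":-0.017,"ty":-0.0274,"tz":0.02,"ax":0,"ay":0,"az":0,"jaw":0},{"tx":-0.017,"ty":-0.0274,"tz":0.02,"ax":0,"ay":0,"az":0,"jaw":0},{"tx":-0.017,"ty":-0.0274,"tz":0.02,"ax":0,"ay":0,"az":0,"jaw":0},{"tx":0,"ty":0,"tz":0.02,"ax":0,"ay":0,"az":0,"jaw":0},{"tx":0,"ty":0,"tz":0.01,"ax":0,"ay":0,"az":0,"jaw":0},{"tx":0,"ty":0,"tz":0,"ax":0,"ay":0,"az":0,"jaw":0},{"tx":0,"ty":0,"tz":0,"ax":0,"ay":0,"az":0,"jaw":0}]' 40
python3 -c "
from h import *
todo([.564,-.015,.05],-172)
snap('scene','pics/s1.png');i=cv2.imread('pics/s1.png')
cv2.imwrite('pics/s1c.png',cv2.resize(i[130:280,250:450],(800,600)))"
```

```text
time: 2.6
ee_pos: [0.5637, -0.0129, 0.1223]
tcp_rot: [-180.0, 0.1, -171.9]
wrist_force: [0.4, 0.6, -0.4]
opening: 0.0425
grasp_force: 0.0
t 2.6 shift now-axes [ 0.0001 -0.0022  0.0723] after-turn axes [ 0.     -0.0022  0.0723] turn [-0.01  0.07  0.06] q [-1.3  6.  -0.9 83.1 -0.  -9.4] pos [ 0.5637 -0.0129  0.1223] [-1.7999e+02  7.0000e-02 -1.7194e+02] F [ 0.4  0.6 -0.4] T [-0.05  0.03 -0.  ] op 0.0425 0.0
```

View pics/s1c.png

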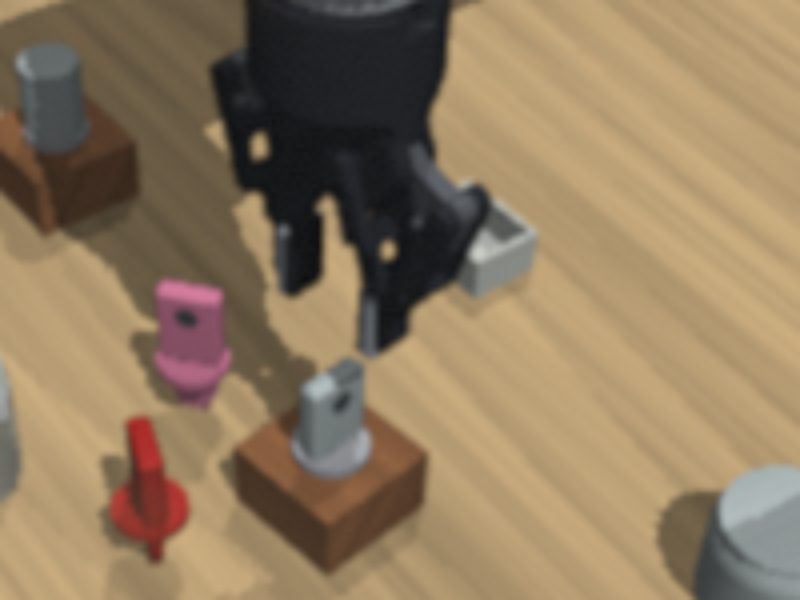

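The fingertips at (297,285) and (375,345) in the crop straddle the grey bow at (333,385). Descend and close.

```bash

python3 -m handwheel '[{"tx":0,"ty":-0.002,"tz":0.015,"ax":0,"ay":0,"az":0,"jaw":0},{"tx":0,"ty":0,"tz":0.02,"ax":0,"ay":0,"az":0,"jaw":0},{"tx":0,"ty":0,"tz":0.02,"ax":0,"ay":0,"az":0,"jaw":0},{"tx":0,"ty":0,"tz":0.012,"ax":0,"ay":0,"az":0,"jaw":0},{"tx":0,"ty":0,"tz":0.005,"ax":0,"ay":0,"az":0,"jaw":0},{"tx":0,"ty":0,"tz":0,"ax":0,"ay":0,"az":0,"jaw":0},{"tx":0,"ty":0,"tz":0,"ax":0,"ay":0,"az":0,"jaw":-1},{"tx":0,"ty":0,"tz":0,"ax":0,"ay":0,"az":0,"jaw":-1},{"tx":0,"ty":0,"tz":0,"ax":0,"ay":0,"az":0,"jaw":-1},{"tx":0,"ty":0,"tz":0,"ax":0,"ay":0,"az":0,"jaw":-1}]' 60
python3 -c "
from h import *
todo([.564,-.015,.15],-172)"
```

```text
time: 3.9
ee_pos: [0.5642, -0.0151, 0.0501]
tcp_rot: [-180.0, 0.1, -172.0]
wrist_force: [-0.5, 0.9, 5.5]
opening: 0.0117
grasp_force: 59.1
t 3.9 shift now-axes [ 0.0001  0.0001 -0.0999] after-turn axes [ 0.0002  0.0001 -0.0999] turn [-0.01  0.08  0.03] q [-1.5  7.2 -7.5 75.2  0.  -9.6] pos [ 0.5642 -0.0151  0.0501] [-1.7999e+02  8.0000e-02 -1.7197e+02] F [-0.5  0.9  5.5] T [0.12 0.07 0.01] op 0.0117 59.076696038246155
```

```bash

python3 -m handwheel '[{"tx":0,"ty":0,"tz":-0.01,"ax":0,"ay":0,"az":0,"jaw":-1},{"tx":0,"ty":0,"tz":-0.02,"ax":0,"ay":0,"az":0,"jaw":-1},{"tx":0,"ty":0,"tz":-0.03,"ax":0,"ay":0,"az":0,"jaw":-1},{"tx":0,"ty":0,"tz":-0.03,"ax":0,"ay":0,"az":0,"jaw":-1},{"tx":0,"ty":0,"tz":-0.03,"ax":0,"ay":0,"az":0,"jaw":-1},{"tx":0,"ty":0,"tz":0,"ax":0,"ay":0,"az":3,"jaw":-1},{"tx":0,"ty":0.02,"tz":0,"ax":0,"ay":0,"az":0,"jaw":-1},{"tx":0,"ty":0.03,"tz":0,"ax":0,"ay":0,"az":0,"jaw":-1},{"tx":0,"ty":0.03,"tz":0,"ax":0,"ay":0,"az":0,"jaw":-1},{"tx":0,"ty":0.03,"tz":0,"ax":0,"ay":0,"az":0,"jaw":-1}]'
python3 -c "
from h import *
todo([.546,.2895,.15],-175)"
```

```text
time: 5.15
ee_pos: [0.5534, 0.0963, 0.1689]
tcp_rot: [180.0, -0.1, -174.9]
wrist_force: [-0.1, 0.2, -0.7]
opening: 0.0115
grasp_force: 58.5
t 5.15 shift now-axes [-0.0099  0.1931  0.0189] after-turn axes [-0.0095  0.1931  0.0189] turn [ 0.01 -0.06  0.11] q [ 9.9  5.8  4.1 88.3  0.   4.7] pos [0.5534 0.0963 0.1689] [ 1.7999e+02 -6.0000e-02 -1.7489e+02] F [-0.1  0.2 -0.7] T [0.01 0.01 0.05] op 0.0115 58.46968352794647
```

```bash

python3 -m handwheel '[{"tx":-0.0012,"ty":0.024,"tz":0,"ax":0,"ay":0,"az":0,"jaw":-1},{"tx":-0.0012,"ty":0.024,"tz":0,"ax":0,"ay":0,"az":0,"jaw":-1},{"tx":-0.0012,"ty":0.024,"tz":0,"ax":0,"ay":0,"az":0,"jaw":-1},{"tx":-0.0012,"ty":0.024,"tz":0,"ax":0,"ay":0,"az":0,"jaw":-1},{"tx":-0.0012,"ty":0.024,"tz":0,"ax":0,"ay":0,"az":0,"jaw":-1},{"tx":-0.0012,"ty":0.024,"tz":0,"ax":0,"ay":0,"az":0,"jaw":-1},{"tx":-0.0012,"ty":0.024,"tz":0,"ax":0,"ay":0,"az":0,"jaw":-1},{"tx":-0.0012,"ty":0.024,"tz":0.01,"ax":0,"ay":0,"az":0,"jaw":-1},{"tx":0,"ty":0,"tz":0.01,"ax":0,"ay":0,"az":0,"jaw":-1},{"tx":0,"ty":0,"tz":0.01,"ax":0,"ay":0,"az":0,"jaw":-1}]'
python3 -c "
from h import *
todo([.546,.2895,.15],-175)
for n,b in(('scene',(270,390,400,560)),('top',(215,335,70,230))):
  snap(n,f'pics/{n}2.png')
i=cv2.imread('pics/scene2.png')[270:390,390:550];j=cv2.imread('pics/top2.png')[215:335,70:230]
cv2.imwrite('pics/c2.png',np.hstack([cv2.resize(i,(400,300)),cv2.resize(j,(400,300))]))"
```

```text
time: 6.4
ee_pos: [0.5465, 0.2866, 0.138]
tcp_rot: [-180.0, -0.1, -174.9]
wrist_force: [-0.1, -1.1, -1.2]
opening: 0.0113
grasp_force: 58.6
t 6.4 shift now-axes [ 0.0003  0.003  -0.012 ] after-turn axes [ 0.0003  0.003  -0.012 ] turn [-0.04 -0.06  0.06] q [27.7 13.4  9.3 85.9 -0.  22.6] pos [0.5465 0.2866 0.138 ] [-1.7996e+02 -6.0000e-02 -1.7494e+02] F [-0.1 -1.1 -1.2] T [ 0.01 -0.01 -0.04] op 0.0113 58.55853080749512
```

View pics/c2.png

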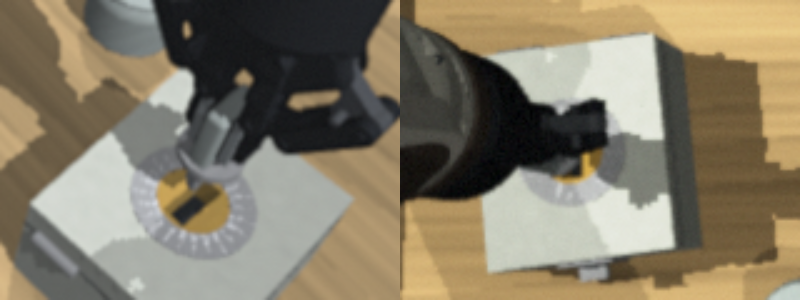

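The key hangs upright with its tip just over the slot. In the crop, the tip is at about (195,190) and the slot at (195,208). I'll correct 3 mm in y and lower, watching the force.

```bash

python3 -m handwheel '[{"tx":0,"ty":0.003,"tz":0,"ax":0,"ay":0,"az":0,"jaw":-1},{"tx":0,"ty":0,"tz":0,"ax":0,"ay":0,"az":0,"jaw":-1},{"tx":0,"ty":0,"tz":0.008,"ax":0,"ay":0,"az":0,"jaw":-1},{"tx":0,"ty":0,"tz":0.004,"ax":0,"ay":0,"az":0,"jaw":-1},{"tx":0,"ty":0,"tz":0.004,"ax":0,"ay":0,"az":0,"jaw":-1},{"tx":0,"ty":0,"tz":0.004,"ax":0,"ay":0,"az":0,"jaw":-1},{"tx":0,"ty":0,"tz":0.003,"ax":0,"ay":0,"az":0,"jaw":-1},{"tx":0,"ty":0,"tz":0,"ax":0,"ay":0,"az":0,"jaw":-1},{"tx":0,"ty":0,"tz":0,"ax":0,"ay":0,"az":0,"jaw":-1},{"tx":0,"ty":0,"tz":0,"ax":0,"ay":0,"az":0,"jaw":-1}]'
python3 -c "
from h import *
todo([.546,.2895,.092],-175)"
```

```text
time: 7.75
ee_pos: [0.5467, 0.2896, 0.1165]
tcp_rot: [180.0, 0.0, -175.0]
wrist_force: [-0.3, 0.3, -1.3]
opening: 0.0114
grasp_force: 58.6
t 7.75 shift now-axes [ 0.0007 -0.      0.0245] after-turn axes [ 0.0007 -0.      0.0245] turn [0.01 0.02 0.04] q [27.9 13.6  7.2 83.5 -0.  22.9] pos [0.5467 0.2896 0.1165] [ 1.7999e+02  2.0000e-02 -1.7496e+02] F [-0.3  0.3 -1.3] T [-0.02  0.02  0.01] op 0.0114 58.572914600372314
```

```bash

python3 -m handwheel '[{"tx":0,"ty":0,"tz":0.004,"ax":0,"ay":0,"az":0,"jaw":-1},{"tx":0,"ty":0,"tz":0.004,"ax":0,"ay":0,"az":0,"jaw":-1},{"tx":0,"ty":0,"tz":0.004,"ax":0,"ay":0,"az":0,"jaw":-1},{"tx":0,"ty":0,"tz":0.004,"ax":0,"ay":0,"az":0,"jaw":-1},{"tx":0,"ty":0,"tz":0.003,"ax":0,"ay":0,"az":0,"jaw":-1},{"tx":0,"ty":0,"tz":0.002,"ax":0,"ay":0,"az":0,"jaw":-1},{"tx":0,"ty":0,"tz":0.001,"ax":0,"ay":0,"az":0,"jaw":-1},{"tx":0,"ty":0,"tz":0.001,"ax":0,"ay":0,"az":0,"jaw":-1},{"tx":0,"ty":0,"tz":0,"ax":0,"ay":0,"az":0,"jaw":-1},{"tx":0,"ty":0,"tz":0,"ax":0,"ay":0,"az":0,"jaw":-1}]'
python3 -c "
from h import *
todo([.546,.2895,.092],-175)"
```

```text
time: 9.0
ee_pos: [0.5466, 0.2896, 0.0934]
tcp_rot: [180.0, 0.0, -175.0]
wrist_force: [0.5, 0.2, -1.1]
opening: 0.0114
grasp_force: 58.6
t 9.0 shift now-axes [ 0.0006 -0.      0.0014] after-turn axes [ 0.0006 -0.      0.0014] turn [0.   0.01 0.04] q [27.9 13.8  4.9 81.  -0.  22.9] pos [0.5466 0.2896 0.0934] [ 1.8000e+02  1.0000e-02 -1.7496e+02] F [ 0.5  0.2 -1.1] T [-0.01 -0.07  0.02] op 0.0114 58.571555614471436
```

```bash

python3 -m handwheel '[{"tx":0,"ty":0,"tz":0.001,"ax":0,"ay":0,"az":0,"jaw":-1},{"tx":0,"ty":0,"tz":0.0005,"ax":0,"ay":0,"az":0,"jaw":-1},{"tx":0,"ty":0,"tz":0,"ax":0,"ay":0,"az":0,"jaw":-1},{"tx":0,"ty":0,"tz":0,"ax":0,"ay":0,"az":5,"jaw":-1},{"tx":0,"ty":0,"tz":0,"ax":0,"ay":0,"az":5,"jaw":-1},{"tx":0,"ty":0,"tz":0,"ax":0,"ay":0,"az":5,"jaw":-1},{"tx":0,"ty":0,"tz":0,"ax":0,"ay":0,"az":5,"jaw":-1},{"tx":0,"ty":0,"tz":0,"ax":0,"ay":0,"az":5,"jaw":-1},{"tx":0,"ty":0,"tz":0,"ax":0,"ay":0,"az":5,"jaw":-1},{"tx":0,"ty":0,"tz":0,"ax":0,"ay":0,"az":5,"jaw":-1}]'
python3 -c "
from h import *
todo([.546,.2895,.092],105)"
```

```text
time: 10.25
ee_pos: [0.5469, 0.2899, 0.0921]
tcp_rot: [179.9, 0.0, 149.9]
wrist_force: [0.8, 1.1, 0.0]
opening: 0.0112
grasp_force: 58.8
t 10.25 shift now-axes [ 0.0006 -0.0008  0.0001] after-turn axes [-0.0001 -0.001   0.0001] turn [ 0.07  0.   44.88] q [27.9 13.8  4.7 80.8  0.  58. ] pos [0.5469 0.2899 0.0921] [1.7994e+02 3.0000e-02 1.4988e+02] F [0.8 1.1 0. ] T [ 0.18 -0.19  0.08] op 0.0112 58.79153609275818
```

```bash

python3 -m handwheel '[{"tx":0,"ty":0,"tz":0,"ax":0,"ay":0,"az":6,"jaw":-1},{"tx":0,"ty":0,"tz":0,"ax":0,"ay":0,"az":6,"jaw":-1},{"tx":0,"ty":0,"tz":0,"ax":0,"ay":0,"az":6,"jaw":-1},{"tx":0,"ty":0,"tz":0,"ax":0,"ay":0,"az":6,"jaw":-1},{"tx":0,"ty":0,"tz":0,"ax":0,"ay":0,"az":6,"jaw":-1},{"tx":0,"ty":0,"tz":0,"ax":0,"ay":0,"az":6,"jaw":-1},{"tx":0,"ty":0,"tz":0,"ax":0,"ay":0,"az":6,"jaw":-1},{"tx":0,"ty":0,"tz":0,"ax":0,"ay":0,"az":5,"jaw":-1},{"tx":0,"ty":0,"tz":0,"ax":0,"ay":0,"az":0,"jaw":-1},{"tx":0,"ty":0,"tz":0,"ax":0,"ay":0,"az":0,"jaw":-1}]'
python3 -c "
from h import *
todo([.546,.2895,.092],105)
for n in ('scene','top'): snap(n,f'pics/{n}3.png')
i=cv2.imread('pics/scene3.png')[290:440,390:590];j=cv2.imread('pics/top3.png')[215:335,70:230]
cv2.imwrite('pics/c3.png',np.hstack([cv2.resize(i,(400,300)),cv2.resize(j,(400,300))]))"
```

```text
time: 11.5
ee_pos: [0.5471, 0.2899, 0.0921]
tcp_rot: [179.9, -0.0, 103.1]
wrist_force: [3.2, 3.8, 2.2]
opening: 0.0112
grasp_force: 58.8
t 11.5 shift now-axes [-0.0002 -0.0011  0.0001] after-turn axes [-0.0001 -0.0011  0.0001] turn [ 0.07 -0.03 -1.85] q [ 27.9  13.9   4.7  80.8   0.  104.8] pos [0.5471 0.2899 0.0921] [ 1.7993e+02 -3.0000e-02  1.0315e+02] F [3.2 3.8 2.2] T [ 0.71 -0.82  0.05] op 0.0112 58.765965700149536
```

View pics/c3.png

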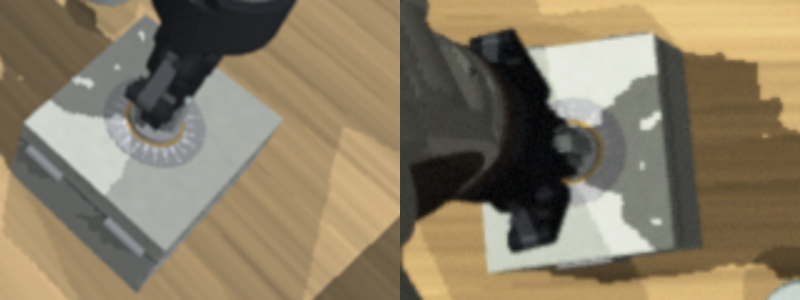

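The bolt no longer shows below the box edge (it was at crop (595,272)), and the collar sits on the barrel. Release and retreat.

```bash

python3 -m handwheel '[{"tx":0,"ty":0,"tz":0,"ax":0,"ay":0,"az":0,"jaw":-0.6},{"tx":0,"ty":0,"tz":0,"ax":0,"ay":0,"az":0,"jaw":-0.3},{"tx":0,"ty":0,"tz":0,"ax":0,"ay":0,"az":0,"jaw":0},{"tx":0,"ty":0,"tz":0,"ax":0,"ay":0,"az":0,"jaw":0},{"tx":0,"ty":0,"tz":0,"ax":0,"ay":0,"az":0,"jaw":0},{"tx":0,"ty":0,"tz":-0.02,"ax":0,"ay":0,"az":0,"jaw":0},{"tx":0,"ty":0,"tz":-0.03,"ax":0,"ay":0,"az":0,"jaw":0},{"tx":0,"ty":0,"tz":-0.03,"ax":0,"ay":0,"az":0,"jaw":0},{"tx":0,"ty":0,"tz":-0.03,"ax":0,"ay":0,"az":0,"jaw":0},{"tx":0,"ty":0,"tz":-0.03,"ax":0,"ay":0,"az":0,"jaw":0}]'
python3 -m handwheel '[{"tx":0.05,"ty":0,"tz":0,"ax":0,"ay":0,"az":0,"jaw":0},{"tx":0.05,"ty":0,"tz":0,"ax":0,"ay":0,"az":0,"jaw":0},{"tx":0.04,"ty":0,"tz":0,"ax":0,"ay":0,"az":0,"jaw":0},{"tx":0.03,"ty":0,"tz":0,"ax":0,"ay":0,"az":0,"jaw":0},{"tx":0,"ty":0,"tz":0,"ax":0,"ay":0,"az":0,"jaw":0},{"tx":0,"ty":0,"tz":0,"ax":0,"ay":0,"az":0,"jaw":0},{"tx":0,"ty":0,"tz":0,"ax":0,"ay":0,"az":0,"jaw":0},{"tx":0,"ty":0,"tz":0,"ax":0,"ay":0,"az":0,"jaw":0},{"tx":0,"ty":0,"tz":0,"ax":0,"ay":0,"az":0,"jaw":0},{"tx":0,"ty":0,"tz":0,"ax":0,"ay":0,"az":0,"jaw":0}]'
python3 -c "
from h import *
for n in ('scene','top'): snap(n,f'pics/{n}4.png')
i=cv2.imread('pics/scene4.png')[290:440,390:590];j=cv2.imread('pics/top4.png')[215:335,70:230]
cv2.imwrite('pics/c4.png',np.hstack([cv2.resize(i,(400,300)),cv2.resize(j,(400,300),interpolation=2)]))"
```

```text
time: 12.85
ee_pos: [0.5465, 0.2895, 0.2328]
tcp_rot: [180.0, -0.0, 103.0]
wrist_force: [-0.1, -0.1, 0.1]
opening: 0.043
grasp_force: 0.0
time: 14.1
ee_pos: [0.5084, 0.4549, 0.2319]
tcp_rot: [180.0, -0.0, 103.0]
wrist_force: [-0.2, 0.8, -0.0]
opening: 0.0426
grasp_force: 0.0
```

View pics/c4.png

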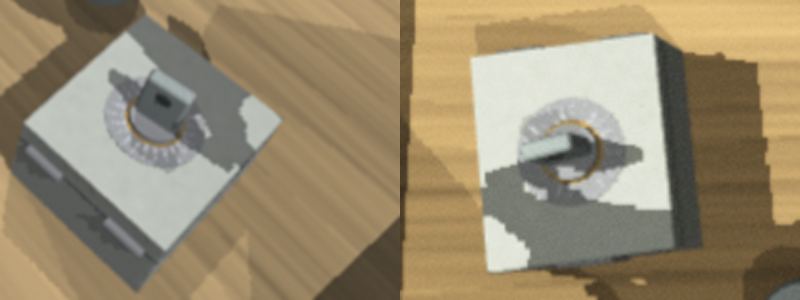

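```bash
python3 -c "
from h import *
f='pics/top4.png'
for z in(.08,.085,.129,):
  p=pix(f,[.5468,.2897,z]); print(z,(p-[70,215])*2.5+[400,0])
i=cv2.imread(f)[250:300,105:165];j=cv2.imread('pics/scene4.png')[310:370,430:502]
cv2.imwrite('pics/c5.png',np.hstack([cv2.resize(i,(400,333),interpolation=2),cv2.resize(j,(400,333),interpolation=2)]))
g='pics/scene4.png'
for z in(.08,.085,.129,):
  p=pix(g,[.5468,.2897,z]); print(z,(p-[430,310])*5.55+[400,0])
"
```

```text
0.08 [570.25 151.  ]
0.085 [567.75 150.5 ]
0.129 [544.25 145.5 ]
0.08 [607.015 226.995]
0.085 [612.01  217.005]
0.129 [656.965 127.095]
```

View pics/c5.png

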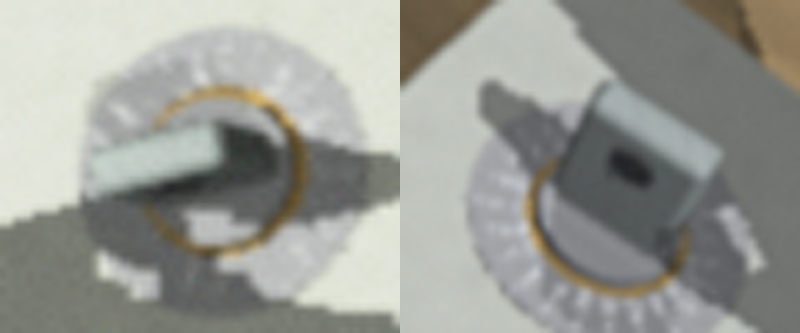

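The key stands centred, upright and fully home: its bow top is within about 2 mm of the predicted pixel in both views. Handing in.

```bash
python3 -c "
from h import *
print(workorder.job_done())"
```

```text
the job is handed in; nothing more can be done
None
```

I pushed the flat-bowed key fully home in the lock, turned it clockwise to an estimated 1.1 rad (past the 0.8 rad where the bolt is drawn), let go and handed the job in at about 14 s; the verdict was not shown.

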